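Third hand for a bearer block on a drawer

ROBOT

A 6-joint arm with a two-finger parallel gripper is mounted at the origin on the work surface. World frame = base frame: x ahead of the robot, y to its left, z up, the work surface at z = 0. Lengths are in mm, angles in rad, forces in N, time in s.
With the tool pointing down it reaches from about 400 to 925 mm from the base axis. Payload 12.5 kg.
Tool frame: the origin (TCP) lies on the mounting face of the last link; the fingertips stand 190 mm ahead of it and the grasp point (between the pads) lies 171 mm ahead of it; z points along the fingers, y is the line along which they close (so a half turn about z gives the same grasp; the last joint's range is limited). The gripper opens to 95 mm and grips with 3 to 60 N. Pads are 20 mm wide; open, the fingers measure 119 mm over their backs; the gripper's body (75 mm by 180 mm) begins 59 mm behind the grasp point.
Start: joints at [1.237, 0.491, 1.559, -0, 1.092, -0.106], TCP at [141.122, 608.859, 404.761] pointing down, gripper open.
Joint ranges: [-3.1, 3.1], [-0.84, 2.19], [0.05, 2.79], [-1.13, 4.28], [0.06, 2.93], [-2.69, 2.69]. Speed limits (rad/s): [2.22, 2.22, 2.79, 3.14, 3.14, 3.14].

INTERFACE

Orientations are given as [roll, pitch, yaw] about the fixed x, y, z axes, in that order (R = Rz(yaw) Ry(pitch) Rx(roll)).
In Python, from cell import * gives the robot as it stands.
- The arm moves only by the tool arm_command, never from a script. Its argument "rows" is a list that holds one entry, the list of rows, each a list of 7 numbers: the shift along the tool's x, y, z normalised to -1 to 1, where 1 is 0.15 m, then the turn, a rotation vector about the tool's x, y, z normalised to -1 to 1, where 1 is 360 degrees, then the opening, from -1 (shut) to 1 (fully open). A call has 1 to 10 rows; each row is the pose to reach, as a shift and turn from the pose commanded when the call began, along the tool's axes at that moment, turning the shorter way round; what a row does not reach only later rows make up. A row lasts 1/12 s, in which the tool goes at most 41.7 mm and 7.16 degrees, less where a joint would pass 70% of its speed; a pose out of reach is approached as far as the arm can. A call with a number of a shift or a turn outside -1 to 1 is refused whole. A call with a gripper value outside its range is refused whole. The fingers move at their own pace and stop on an object; the grip force is fixed at half the most. Time passes only in rows, so rows that repeat a pose let the fingers close. It gives the time, the measured TCP pose, the force, the opening and the grip force at its end, in the units of the state.
- state(): the state, without advancing time (a new reading comes with each control period).
- read_camera(name): name is "scene" or "top" or "wrist"; returns (picture, depth): 420x560x3 uint8, red, green, blue; 420x560 float32, mm along the optical axis (not along the pixel's ray), 0 where there is no reading.
- get_calibration(name): a dict with "camera_matrix" (3x3 intrinsics, pixels), "D" ([k1, k2, p1, p2, k3] as OpenCV has them; the pictures are not rectified), "position" and "orientation" of the camera in the world; the wrist camera has in their place "hand_eye" (4x4, takes a point from camera to tool coordinates, whose origin is the TCP and whose axes are the flange's). Camera axes: x right, y up, looking along -z (the intrinsics and any distortion apply to the point x, -y, -z); pixel columns grow to the right and rows downward; lengths in mm; the calibration is good to about 2 mm. A picture is of the moment at which its call begins: read the wrist's pose just before it. get_calibration takes no time and is no camera call.
- job_done(): hands the job in; it is judged then, once.
The state is a dict: "t": time; "joints": joint angles; "qvel": joint speeds; "tau": joint torques, N m; "eef_pos": TCP position; "tcp_rot": TCP orientation; "ft_force": force on the tool from outside, world axes, zero at the start; "moment": the same for the moment, N m; "opening": opening from 0.0 (shut) to 1.0 (fully open); "grip_force": force on a finger pad.
Only numpy, scipy, OpenCV 4.12 (cv2) and the standard library are available. Lean on these libraries where they do the work, as an engineer would, in place of code of your own. Each camera call takes 0.05 s, during which the arm holds its last target. There are 200 camera calls.

TASK

Stand the walnut bearer block on the bench with its tall flat back against the near face of the drawer box, and its end fully up against the stop batten, on the robot's left (+y) side of the batten. Press it squarely against the drawer with a steady force of about 12 N (within 6 to 18 N, and never over 40 N) for at least three seconds so it can be screwed from inside, and finish while still gripping and pressing: do not let go. Leave the plane, chisel and offcut where they are.

Things in the scene. Friction and masses are not known exactly. Their poses are not given: they have to be found in the camera images.
- block: dark walnut block, loose, 0.07-0.14 kg, starts upright. 30 mm deep (own x), 50 long (own y), 70 tall (z); L profile: the top 20 mm are only the 18 mm next to the back. Flat back at own x = +15 mm, front with ledge and two dark screw holes at x = -15, ends at y = +-25. Origin: centre of underside. Gripped across its ends 50 mm above the bench, the fingers clear the stop
- block_back (a point): point on the flat back of the block, midway along its length, 25 mm above its underside (own x = +15 mm); axes as the block's
- drawer: dovetailed drawer box, pale maple, walnut sides, rigidly fixed: 400 mm wide (own y), 240 deep (own x), 75 high, open on top. Origin: foot of the middle of its near face (towards the robot), at bench height. Own x points from the near face into the box (pressing direction), y along the face to the robot's left, z up. The near face is the plane own x = 0
- stop: stop batten: small brass bar, rigidly fixed at the foot of the drawer's near face: 20 mm along the face (own y), standing out 40 mm (to own -x), 20 tall. Origin: middle of its foot, in the plane of the near face; axes as the drawer's. Stop face at own y = +10 mm: the seated block's origin is at own x = -15, y = +35 mm. Placed differently along the face each time
- plane: bystander: steel hand plane with walnut handles, 240 mm long, 62 mm wide, about 95 mm tall, loose, heavy. Origin: centre of its sole; own x towards its front knob
- chisel: bystander: bench chisel lying flat, about 260 mm long, 20 mm high, loose. Origin: on its underside near the brass ferrule, about mid-length; own x towards the cutting edge
- offcut: bystander: plain mid-brown wood offcut, 110 x 70 x 55 mm high, loose. Origin: centre of its underside
Things that resemble listed ones, but are neither listed nor needed, are in the scene too. Of the things that look like the block, take the one that is nearest to the robot's base at the start.

How it is judged (in metres and radians):
On the way:
1. the block stands seated in the corner of drawer face and stop, pressed against the drawer with 6 to 18 N for three seconds on end (contact force between block and drawer between 6 and 18 N and contact force between the fingers and block above 3 N and x of block_back in the frame of drawer between -0.003 and 0.003 m and angle between the x axis of block and the x axis of drawer, either way round below 0.06 rad and angle between block's own z axis and vertical below 0.06 rad and y of block in the frame of stop between 0.032 and 0.0375 m and height (world z) of block below 0.004 m and linear speed of block below 0.01 m/s), for 3 s.
At the end, for the whole second after the job is handed in: Block still gripped (3 N or more), pressed on the drawer with 6-18 N as for 3 s before; back within 3 mm of the face, square and upright within 0.06 rad; end within 2.5 mm of the stop on its +y side; underside within 4 mm of the bench; at rest, through the last second (all of step 1); the arm keeps its last pose, push and grip.
It fails at once if the block is pressed against the drawer with more than 40 N (contact force between block and drawer above 40 N).
It fails at once if the plane, chisel or offcut is moved by more than 15 mm (distance of any of plane, chisel, offcut from where it was at the start of the episode above 0.015 m).
It also fails if it takes over 54 s, if anything falls off the work surface, if the arm or the gripper's body presses on something with over 40 N, if the wrist force passes 120 N, or if a joint passes its speed limit or range.

## Working session

There is one attempt and no reset: what is moved stays moved. The work goes in short steps, Python scripts to look and compute and a tool call to move; the robot and the scene stay as the last step left them, time stands still between calls to the robot, and variables do not carry over. Pictures are saved under pics/ and viewed, at most 10 in all, crops included, and the job is handed in when it is done.

Besides the shell and the picture viewer there is one more tool, called by a JSON object that holds its "name" and its "arguments", one argument or row to a line. arm_command: Moves the arm, as the interface text tells. Its arguments: {"type":"object","properties":{"rows":{"type":"array","items":{"type":"array","items":{"type":"array","items":{"type":"number","minimum":-1,"maximum":1}}}}},"required":["rows"]}

```bash
mkdir -p pics; ls; cat > h.py <<'E'
from cell import *
import numpy as np, cv2
from scipy.spatial.transform import Rotation as R
def cam(name):
    c=get_calibration(name)
    K=np.array(c["camera_matrix"]);D=np.array(c["D"],float)
    if "hand_eye" in c:
        s=state();T=np.eye(4);T[:3,:3]=R.from_euler('xyz',s["tcp_rot"]).as_matrix();T[:3,3]=s["eef_pos"]
        T=T@np.array(c["hand_eye"])
    else:
        T=np.eye(4);o=np.array(c["orientation"])
        T[:3,:3]=o if o.shape==(3,3) else R.from_euler('xyz',o).as_matrix();T[:3,3]=c["position"]
    return K,D,T
def rays(name,uv,C=None):
    K,D,T=C or cam(name)
    p=cv2.undistortPoints(np.array(uv,float).reshape(-1,1,2),K,D)[:,0]
    return T[:3,3],np.c_[p[:,0],-p[:,1],-np.ones(len(p))]@T[:3,:3].T
def toz(name,uv,z,C=None):
    o,d=rays(name,uv,C);return o+d*((z-o[2])/d[:,2])[:,None]
def cloud(name,depth,C=None):
    h,w=depth.shape;u,v=np.meshgrid(np.arange(w),np.arange(h))
    o,d=rays(name,np.c_[u.ravel(),v.ravel()],C)
    return (o+d*depth.reshape(-1,1)).reshape(h,w,3)
E
python3 - <<'E'
from h import *
print(state()); print({n:get_calibration(n) for n in("scene","top","wrist")})
for n in("top","scene"):
    p,d=read_camera(n);np.savez(f"pics/{n}0.npz",p=p,d=d);cv2.imwrite(f"pics/{n}0.png",p[...,::-1])
E
```

```text
pics
{'t': 0.0, 'joints': array([ 1.23738263e+00,  4.91507139e-01,  1.55943433e+00, -1.71326105e-05,
        1.09173257e+00, -1.05600635e-01]), 'qvel': array([ 0.0012232 , -0.0008429 ,  0.00196546, -0.00082251,  0.00106054,
       -0.00072234]), 'tau': array([ 1.83144781e-03, -6.12643647e+01, -2.58163923e+01,  6.93082390e-02,
        4.83112398e-02, -1.50392229e-04]), 'eef_pos': array([141.12043756, 608.81655322, 404.19942284]), 'tcp_rot': array([-3.14051570e+00, -9.88716038e-05,  2.91378744e+00]), 'ft_force': array([-0.21477509,  0.51212461, -0.37363217]), 'moment': array([ 0.00971392,  0.02588703, -0.02603274]), 'grip_force': 0.0, 'opening': 1.0036318842893406}
{'scene': {'camera_matrix': array([[539.3642677 ,   0.        , 278.89902352],
       [  0.        , 539.3642677 , 207.74594584],
       [  0.        ,   0.        ,   1.        ]]), 'D': array([-0.10512662,  0.        ,  0.        ,  0.        ,  0.        ]), 'position': array([1160.11940281, -181.15326507, 1046.87518888]), 'orientation': array([ 5.75657657e-01, -6.40569377e-04,  1.16544151e+00])}, 'top': {'camera_matrix':
[... 282 characters left out ...]
6.78161204]), 'orientation': array([ 1.08142847e-01,  1.20891738e-03, -1.57567059e+00])}, 'wrist': {'camera_matrix': array([[296.76465306,   0.        , 280.16149255],
       [  0.        , 296.76465306, 211.12735652],
       [  0.        ,   0.        ,   1.        ]]), 'D': array([0.00107976, 0.        , 0.        , 0.        , 0.        ]), 'hand_eye': array([[ 2.52714493e-05,  9.54474629e-01,  2.98292107e-01,
         8.44239801e+01],
       [ 9.99999790e-01, -2.17291149e-04,  6.10567428e-04,
        -3.03583760e-01],
       [ 6.47587354e-04,  2.98292029e-01, -9.54474434e-01,
         2.03404124e+01],
       [ 0.00000000e+00,  0.00000000e+00,  0.00000000e+00,
         1.00000000e+00]])}}
```

View pics/top0.png

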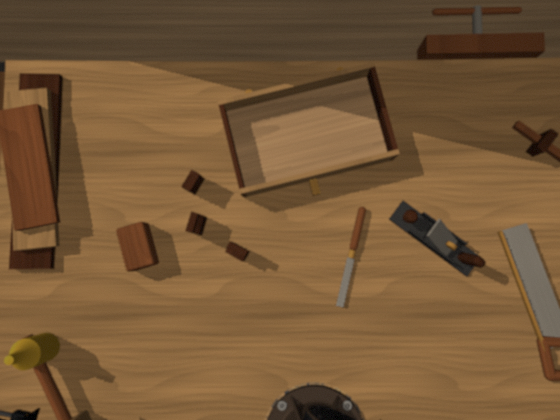

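View pics/scene0.png

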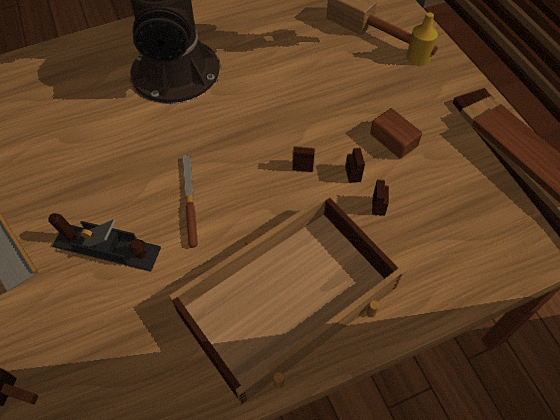

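The top view shows three block look-alikes at (193,182), (196,223) and (237,251). The last is nearest the base, so it is the target. The drawer is at (310,130) with its brass stop at (314,187), and the chisel, plane and offcut are at (352,255), (437,238) and (137,246). The scene view agrees: target at (303,159).

```bash
cat > a.py <<'E'
from h import *
f=np.load("pics/top0.npz");p,d=f["p"],f["d"];C=cam("top");X=cloud("top",d,C)
def roi(u0,u1,v0,v1): 
    return X[v0:v1,u0:u1].reshape(-1,3),p[v0:v1,u0:u1].reshape(-1,3)
def rect(n,P):
    if len(P)<4: print(n,len(P));return
    r=cv2.minAreaRect(P[:,:2].astype(np.float32));print(n,len(P),"z",np.percentile(P[:,2],[5,50,95]).round(1),np.round(r[0],1),np.round(r[1],1),round(r[2],1))
    print(cv2.boxPoints(r).round(1).tolist())
P,c=roi(220,256,235,268);rect("all>15",P[P[:,2]>15]);rect("top>60",P[P[:,2]>60]);rect("ledge",P[(P[:,2]>40)&(P[:,2]<57)])
P,c=roi(300,330,170,202);m=(P[:,2]>13)&(P[:,2]<27);rect("stop",P[m])
P,c=roi(215,400,65,200);m=(P[:,2]>66)&(P[:,2]<90);rect("drawer",P[m])
P=P[m]
# near edge line: for bins along the face take min along normal
r=cv2.minAreaRect(P[:,:2].astype(np.float32))
for n,(a,b,e,g) in dict(chisel=(330,372,200,312),plane=(385,490,195,280),offcut=(112,162,215,275)).items():
    P,c=roi(a,b,e,g);rect(n,P[P[:,2]>6])
print("table",np.median(X[300:340,150:300,2]))
E
python3 a.py
python3 - <<'E'
import cv2
im=cv2.imread('pics/top0.png')[150:270,170:350];cv2.imwrite('pics/c1.png',cv2.resize(im,None,fx=4.4,fy=4.4,interpolation=cv2.INTER_CUBIC))
E
```

```text
all>15 282 z [39.2 68.  74.1] [433.2 142.7] [153.1  37.9] 72.8
[[392.5, 75.19999694824219], [428.70001220703125, 64.0], [473.79998779296875, 210.1999969482422], [437.6000061035156, 221.39999389648438]]
top>60 163 z [66.  70.5 75.4] [438.1 139.8] [150.5  26.7] 72.8
[[403.20001220703125, 71.9000015258789], [428.70001220703125, 64.0], [473.1000061035156, 207.8000030517578], [447.5, 215.60000610351562]]
ledge 101 z [45.3 50.5 53.7] [447.7 190.5] [50.4 29.8] 60.0
[[422.20001220703125, 176.1999969482422], [448.0, 161.3000030517578], [473.1000061035156, 204.89999389648438], [447.3999938964844, 219.8000030517578]]
stop 180 z [14.7 20.  24.4] [624.4   2.7] [74.3 62.3] 70.0
[[582.4000244140625, -21.600000381469727], [641.0, -42.900001525878906], [666.2999877929688, 26.899999618530273], [607.7999877929688, 48.20000076293945]]
drawer 2820 z [69.4 75.4 79.2] [751.9  13.5] [243.8 402.9] 13.8
[[585.2999877929688, 180.0], [681.7000122070312, -211.1999969482422], [918.4000244140625, -152.89999389648438], [822.0, 238.3000030517578]]
chisel 820 z [ 7.8 14.8 22.5] [438.2 -93.3] [222.6 231.6] 48.4
[[277.70001220703125, -99.5999984741211], [450.79998779296875, -253.39999389648438], [598.7000122070312, -87.0], [425.5, 66.80000305175781]]
plane 2528 z [ 6.8 32.7 91.3] [ 482.2 -191.2] [506.1 196.4] 87.9
[[374.70001220703125, -440.5], [571.0, -447.70001220703125], [589.7000122070312, 58.0], [393.3999938964844, 65.30000305175781]]
offcut 1569 z [19.5 55.  59.2] [466.5 284.4] [441.5 148.9] 89.5
[[390.1000061035156, 64.30000305175781], [539.0, 63.0], [542.7999877929688, 504.5], [393.8999938964844, 505.79998779296875]]
table 0.757355213104006
```

View pics/c1.png

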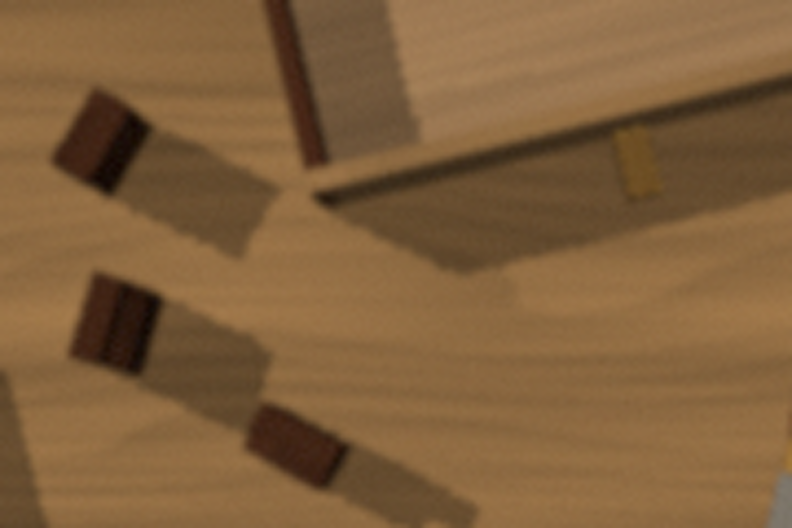

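The crop shows the target's top as a dark rectangle at about (237,251) in the full picture, with no ledge visible on the scene-camera side. The stop is clear at (314,187). I'll move the wrist camera over the block and corner.

{"name": "arm_command", "arguments": {
  "rows": [
    [[-0.9,-0.9,0,0,0,0,1],[-0.9,-0.9,0,0,0,0,1],[-0.9,-0.9,0,0,0,0,1],[-0.9,-0.9,0,0,0,0,1],[-0.9,-0.9,0,0,0,0,1],[-0.9,-0.9,0,0,0,0,1]]
  ]
}}

```text
t: 0.6
eef_pos: [243.8, 443.8, 404.8]
tcp_rot: [-3.14, 0.0, 2.911]
ft_force: [-0.3, 0.2, 0.7]
opening: 1.002
grip_force: 0.0
```

{"name": "arm_command", "arguments": {
  "rows": [
    [[-0.9,-0.9,0,0,0,0,1],[-0.9,-0.9,0,0,0,0,1],[-0.9,-0.9,0,0,0,0,1],[-0.9,-0.9,0,0,0,0,1],[-0.9,-0.9,0,0,0,0,1],[-0.9,-0.9,0,0,0,0,1]]
  ]
}}

```text
t: 1.1
eef_pos: [344.9, 282.4, 404.7]
tcp_rot: [-3.141, 0.0, 2.911]
ft_force: [-0.5, 0.7, 0.5]
opening: 1.001
grip_force: 0.0
```

{"name": "arm_command", "arguments": {
  "rows": [
    [[-0.9,-0.9,0,0,0,0,1],[-0.9,-0.9,0,0,0,0,1],[-0.9,-0.9,0,0,0,0,1],[-0.9,-0.9,0,0,0,0,1],[-0.9,-0.9,0,0,0,0,1],[-0.9,-0.9,0,0,0,0,1],[-0.9,-0.9,0,0,0,0,1]]
  ]
}}

```text
t: 1.68
eef_pos: [444.7, 122.6, 404.4]
tcp_rot: [3.142, -0.001, 2.912]
ft_force: [0.3, -0.0, 0.3]
opening: 1.0
grip_force: 0.0
```

```bash
python3 - <<'E'
from h import *
s=state();print(s["t"],s["eef_pos"],s["tcp_rot"],s["joints"])
C=cam("wrist");p,d=read_camera("wrist");np.savez("pics/w1.npz",p=p,d=d,K=C[0],D=C[1],T=C[2]);cv2.imwrite("pics/w1.png",p[...,::-1])
E
```

```text
1.6833 [444.69770737 122.6267272  404.43450821] [ 3.14150044e+00 -6.04217058e-04  2.91159162e+00] [ 1.25663938e-01  2.59426488e-01  1.94365153e+00  3.67830565e-04
  9.39048962e-01 -1.21534864e+00]
```

View pics/w1.png

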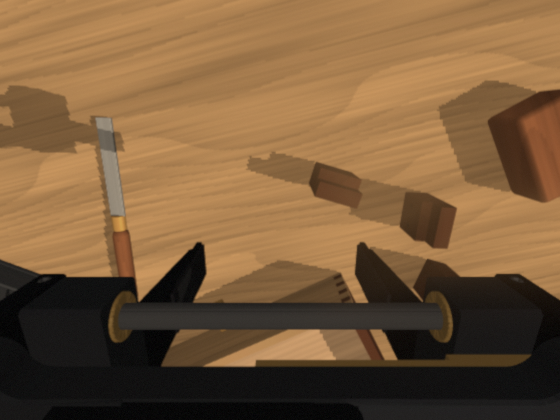

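The wrist view shows the target at (335,185), the other look-alikes at (428,220) and (437,277), and the chisel at (115,200). The gripper hides the stop. I'll enlarge the block to see which side the ledge is on.

```bash
python3 - <<'E'
import cv2,numpy as np
a=cv2.imread('pics/w1.png')[145:225,290:390];b=cv2.imread('pics/scene0.png')[130:190,270:345]
t=cv2.imread('pics/top0.png')[150:205,280:350]
f=lambda i,h:cv2.convertScaleAbs(cv2.resize(i,(int(i.shape[1]*h/i.shape[0]),h),interpolation=cv2.INTER_CUBIC),alpha=1.7)
z=np.zeros((300,20,3),np.uint8)
cv2.imwrite('pics/c2.png',cv2.vconcat([cv2.hconcat([f(a,300),z,f(b,300)])]))
E
```

```text
(no output)
```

View pics/c2.png

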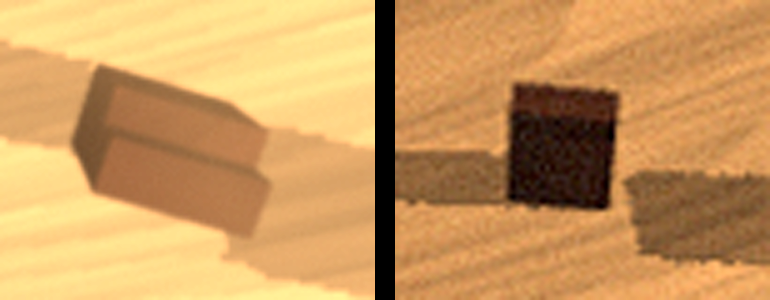

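The ledge faces the robot and the tall back faces +x, toward the drawer, so no half turn is needed. The crop's top-strip corners are (118,135), (270,183), (250,237) and (97,190).

```bash
python3 - <<'E'
from h import *
f=np.load("pics/w1.npz");C=(f["K"],f["D"],f["T"])
c=np.array([[118,135],[270,183],[250,237],[97,190]])/3.75+[290,145]-.5*(1-1/3.75)
P=toz("wrist",c,70,C)[:,:2];print("top strip",P.round(1).tolist())
for a,b in((0,1),(3,2),(0,3),(1,2)):
    v=P[b]-P[a];print(np.linalg.norm(v).round(1),np.degrees(np.arctan2(v[1],v[0])).round(1))
y=(P[1]-P[0])+(P[2]-P[3]);y/=np.linalg.norm(y);x=np.array([y[1],-y[0]]);m=P.mean(0)
print("yaw",np.arctan2(x[1],x[0]),"strip centre",m,"block origin",m-6*x)
X=cloud("wrist",f["d"],C)[160:212,305:365].reshape(-1,3);Q=X[X[:,2]>66];print("depth strip",Q.mean(0),len(Q))
# drawer
t=np.load("pics/top0.npz");p=t["p"];C=cam("top")
hs=cv2.cvtColor(p,cv2.COLOR_RGB2HSV);g=cv2.cvtColor(p,cv2.COLOR_RGB2GRAY).astype(float)
# near edge: strongest bright->dark step down each column around nominal line
pts=[]
for u in range(250,385,3):
    v0=194.3+(u-242.7)*(167-194.3)/(349.5-242.7);vs=np.arange(int(v0)-8,int(v0)+9)
    gr=g[vs+1,u]-g[vs-1,u];i=np.argmin(gr);pts.append([u,vs[i]])
W=toz("top",np.array(pts),75,C)[:,:2]
vx,vy,x0,y0=cv2.fitLine(W.astype(np.float32),cv2.DIST_HUBER,0,.01,.01).ravel()
n=np.array([abs(vy),-vx*np.sign(vy)]);r=(W-[x0,y0])@n;print("face n",n,"yaw",np.arctan2(n[1],n[0]),"off",n@[x0,y0],"rms",np.median(abs(r)))
# stop
c=np.array([[613,130],[645,122],[662,195],[628,203]])/4.4+[170,150]-.5*(1-1/4.4)
S=toz("top",c,20,C)[:,:2];yv=np.array([-n[1],n[0]]);print("stop x,y in face frame",(S@n-n@[x0,y0]).round(1),(S@yv).round(1))
E=toz("top",[[238.6,195],[397,153]],75,C)[:,:2];print("drawer corners",E,(E@yv))
E
```

```text
top strip [[434.4, 169.7], [458.3, 210.0], [473.2, 201.9], [448.9, 160.7]]
46.9 59.3
47.8 59.4
17.1 -31.7
17.0 -28.7
yaw -0.5347768303968878 strip centre [453.71310199 185.58227004] block origin [448.55080766 188.64016428]
depth strip [452.87583045 184.09163404  73.7734136 ] 763
face n [0.97048056 0.24117935] yaw 0.2435809 off 612.21295 rms 0.5899066553542003
stop x,y in face frame [  1.8   1.8 -42.  -41.7] [-143.9 -163.1 -161.8 -141.6]
drawer corners [[ 583.13007701  181.87720121]
 [ 684.50277072 -204.36603219]] [  35.8693571  -363.42119291]
```

{"name": "arm_command", "arguments": {
  "rows": [
    [[0.075,0.435,0.69,0,0,0.0485,0.7],[0.075,0.435,0.69,0,0,0.0485,0.7],[0.075,0.435,0.69,0,0,0.0485,0.7],[0.075,0.435,0.69,0,0,0.0485,0.7],[0.075,0.435,0.69,0,0,0.0485,0.7],[0.075,0.435,0.69,0,0,0.0485,0.7]]
  ]
}}

```text
t: 2.23
eef_pos: [447.6, 189.8, 301.9]
tcp_rot: [3.141, 0.0, 2.612]
ft_force: [-0.4, 0.5, 0.7]
opening: 0.856
grip_force: 0.0
```

```bash
python3 - <<'E'
from h import *
s=state();print(s["t"],s["eef_pos"],s["tcp_rot"],s["joints"])
C=cam("wrist");p,d=read_camera("wrist");np.savez("pics/w2.npz",p=p,d=d,K=C[0],D=C[1],T=C[2]);cv2.imwrite("pics/w2.png",cv2.convertScaleAbs(cv2.resize(p[100:400,130:430,::-1],None,fx=2,fy=2),alpha=1.6))
E
```

```text
2.2333 [447.64268357 189.79486848 301.90560261] [3.14131931e+00 1.86508558e-04 2.61223282e+00] [ 2.65047860e-01  4.42939682e-01  2.00334427e+00  9.13082983e-05
  6.94982996e-01 -7.76458784e-01]
```

View pics/w2.png

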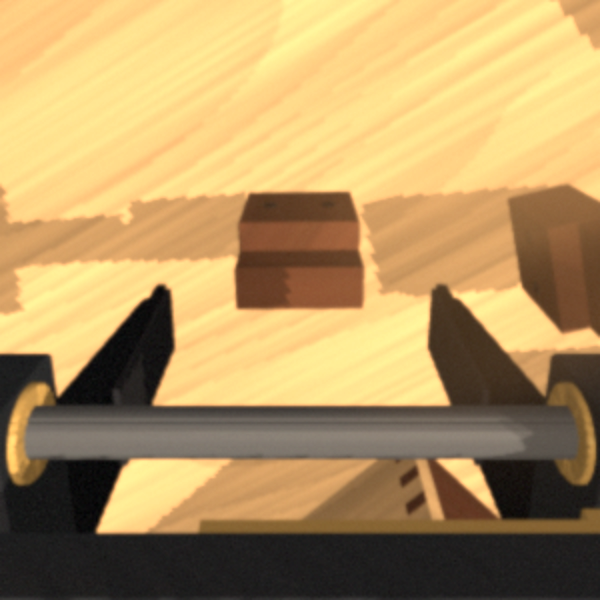

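The block sits square and centred between the fingers, with its top strip spanning crop (236,264)–(363,307) and the screw holes facing the robot.

```bash
python3 - <<'E'
from h import *
f=np.load("pics/w2.npz");C=(f["K"],f["D"],f["T"])
c=np.array([[236,265],[363,265],[363,307.5],[236,307.5]])/2+[130,100]-.25
P=toz("wrist",c,70,C)[:,:2];print(P.round(1).tolist(),np.linalg.norm(P[1]-P[0]),np.linalg.norm(P[2]-P[1]))
y=(P[1]-P[0])+(P[2]-P[3]);y/=np.linalg.norm(y);x=np.array([y[1],-y[0]]);m=P.mean(0);o=m-6*x
print(np.arctan2(x[1],x[0]),o)
s=state();D=np.r_[o,221]-s["eef_pos"];print("tool shift/150",R.from_euler('xyz',s["tcp_rot"]).as_matrix().T@D/150)
E
```

```text
[[434.0, 168.8], [458.4, 210.7], [474.1, 202.2], [449.0, 159.3]] 48.51080385184066 17.813049986211436
-0.5291542573430915 [448.69757992 188.29898788]
tool shift/150 [-0.00794266 -0.00362527  0.54315671]
```

{"name": "arm_command", "arguments": {
  "rows": [
    [[-0.01,-0.004,0.3,0,0,0,0.7],[-0.01,-0.004,0.54,0,0,0,0.7],[-0.01,-0.004,0.54,0,0,0,0.7],[-0.01,-0.004,0.54,0,0,0,0.7],[-0.01,-0.004,0.54,0,0,0,0.7],[-0.01,-0.004,0.54,0,0,0,0.7]]
  ]
}}

```text
t: 2.78
eef_pos: [449.4, 187.7, 222.9]
tcp_rot: [3.139, 0.003, 2.609]
ft_force: [-1.0, -0.6, -0.2]
opening: 0.85
grip_force: 0.0
```

{"name": "arm_command", "arguments": {
  "rows": [
    [[0,0,0,0,0,0,-1],[0,0,0,0,0,0,-1],[0,0,0,0,0,0,-1],[0,0,0,0,0,0,-1],[0,0,0,0,0,0,-1],[0,0,0,0,0,0,-1],[0,0,0,0,0,0,-1],[0,0,0,0,0,0,-1]]
  ]
}}

```text
t: 3.45
eef_pos: [449.0, 187.7, 220.4]
tcp_rot: [3.141, 0.0, 2.609]
ft_force: [-1.0, 0.4, 5.4]
opening: 0.525
grip_force: 29.9
```

```bash
python3 - <<'E'
from h import *
s=state();print(s)
E
```

```text
{'t': 3.45, 'joints': array([ 2.60178900e-01,  5.88678451e-01,  2.06044203e+00,  1.61030023e-04,
        4.92191381e-01, -7.78276813e-01]), 'qvel': array([-1.63769324e-04, -5.86830086e-04,  1.54105405e-03, -2.85034590e-04,
        8.56282143e-05,  2.42735478e-04]), 'tau': array([-1.46864061e-01, -5.07345772e+01, -1.11709526e+01,  1.57000468e-02,
       -1.20682418e-01,  4.81339914e-03]), 'eef_pos': array([449.01241412, 187.73460932, 220.42357964]), 'tcp_rot': array([3.14133924e+00, 1.42911646e-04, 2.60911012e+00]), 'ft_force': array([-1.03857881,  0.35034251,  5.36075444]), 'moment': array([-0.07799084,  0.19031588,  0.0266043 ]), 'grip_force': 29.93703380227089, 'opening': 0.5245780528050767}
```

{"name": "arm_command", "arguments": {
  "rows": [
    [[0,0,-0.27,0,0,0,-1],[0,0,-0.27,0,0,0,-1],[-0.66,-0.19,-0.27,0,0,0,-1],[-0.66,-0.19,-0.27,0,0,0,-1],[-0.66,-0.19,-0.27,0,0,0,-1],[-0.66,-0.19,-0.27,0,0,0,-1],[-0.66,-0.19,-0.27,0,0,0,-1]]
  ]
}}

```text
t: 4.03
eef_pos: [520.0, 112.1, 260.3]
tcp_rot: [-3.141, -0.0, 2.607]
ft_force: [0.3, 0.7, -2.0]
opening: 0.524
grip_force: 29.9
```

{"name": "arm_command", "arguments": {
  "rows": [
    [[-0.66,-0.19,0,0,0,-0.1235,-1],[-0.66,-0.19,0,0,0,-0.1235,-1],[-0.66,-0.19,0,0,0,-0.1235,-1],[-0.66,-0.19,0,0,0,-0.1235,-1],[-0.66,-0.19,0,0,0,-0.1235,-1],[-0.66,-0.19,0,0,0,-0.1235,-1],[-0.66,-0.19,0,0,0,-0.1235,-1],[-0.66,-0.19,0,0,0,-0.1235,-1],[-0.66,-0.19,0,0,0,-0.1235,-1]]
  ]
}}

```text
t: 4.78
eef_pos: [590.1, 38.9, 260.6]
tcp_rot: [3.141, -0.001, -2.899]
ft_force: [-0.4, 1.1, -0.7]
opening: 0.521
grip_force: 29.9
```

```bash
cat > st.py <<'E'
from h import *
s=state();n=np.array([0.9705,0.2412]);yv=np.array([-n[1],n[0]]);F=s["ft_force"]
e=s["eef_pos"];print("t",round(s["t"],2),"yaw",s["tcp_rot"].round(4),"z",e[2].round(2),"x_d",(n@e[:2]-612.2).round(2),"y_s",(yv@e[:2]+152.6).round(2),"F n,y,z",(n@F[:2]).round(1),(yv@F[:2]).round(1),F[2].round(1),"mom",s["moment"].round(2),"grip",s["grip_force"].round(1),s["opening"].round(3))
E
python3 st.py; python3 - <<'E'
from h import *
p,d=read_camera("wrist");q=read_camera("top")[0]
cv2.imwrite("pics/w3.png",cv2.hconcat([cv2.resize(cv2.convertScaleAbs(i[...,::-1],alpha=1.6),None,fx=1,fy=1) for i in (p[100:400,140:420],cv2.resize(q[100:250,220:400],None,fx=2,fy=2))]))
E
```

```text
Traceback (most recent call last):
  File "st.py", line 3, in <module>
    e=s["eef_pos"];print("t",round(s["t"],2),"yaw",s["tcp_rot"].round(4),"z",e[2].round(2),"x_d",(n@e[:2]-612.2).round(2),"y_s",(yv@e[:2]+152.6).round(2),"F n,y,z",(n@F[:2]).round(1),(yv@F[:2]).round(1),F[2].round(1),"mom",s["moment"].round(2),"grip",s["grip_force"].round(1),s["opening"].round(3))
                                                                                                                                                                                                                                                           ^^^^^^^^^^^^^^^^^^^^^
AttributeError: 'float' object has no attribute 'round'
```

View pics/w3.png

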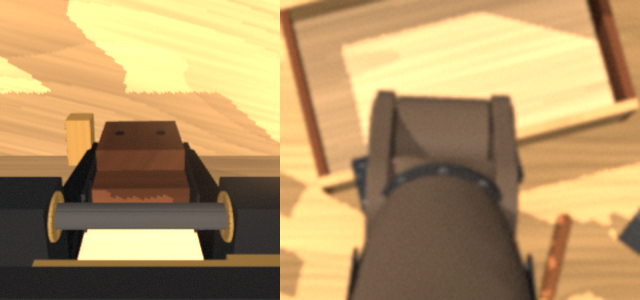

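The wrist half shows the stop at (80,138), just to the -y side of the held block (140,160), with clearance. The top half shows the gripper in front of the drawer's near face.

{"name": "arm_command", "arguments": {
  "rows": [
    [[0,0,0.15,0,0,0,-1],[0,0,0.22,0,0,0,-1],[0,0,0.262,0,0,0,-1],[0,0,0.262,0,0,0,-1],[0,0,0.262,0,0,0,-1],[0,0,0.262,0,0,0,-1]]
  ]
}}

```text
t: 5.38
eef_pos: [590.6, 38.1, 221.5]
tcp_rot: [3.141, -0.0, -2.898]
ft_force: [0.5, -0.8, -0.0]
opening: 0.523
grip_force: 30.0
```

```bash
sed -i 's/s\["grip_force"\].round(1),s\["opening"\].round(3)/round(s["grip_force"],1),round(s["opening"],3)/' st.py; python3 st.py
```

```text
t 5.38 yaw [ 3.1415e+00 -1.0000e-04 -2.8984e+00] z 221.51 x_d -29.8 y_s 47.09 F n,y,z 0.3 -0.9 -0.0 mom [ 0.1   0.04 -0.01] grip 30.0 0.523
```

{"name": "arm_command", "arguments": {
  "rows": [
    [[0,-0.05,0.004,0,0,0,-1],[0,-0.06,0.004,0,0,0,-1],[0,-0.06,0.004,0,0,0,-1],[0,-0.06,0.004,0,0,0,-1]]
  ]
}}

```text
t: 5.72
eef_pos: [592.8, 29.0, 220.9]
tcp_rot: [3.142, 0.0, -2.899]
ft_force: [-0.3, -0.4, -1.1]
opening: 0.525
grip_force: 30.0
```

{"name": "arm_command", "arguments": {
  "rows": [
    [[0,-0.008,0,0,0,0,-1],[0,-0.008,0,0,0,0,-1],[0,-0.008,0,0,0,0,-1]]
  ]
}}

```text
t: 5.97
eef_pos: [593.1, 28.2, 220.9]
tcp_rot: [3.141, 0.0, -2.898]
ft_force: [-0.6, -0.8, -1.0]
opening: 0.526
grip_force: 30.0
```

{"name": "arm_command", "arguments": {
  "rows": [
    [[0,-0.007,0,0,0,0,-1],[0,-0.007,0,0,0,0,-1],[0,-0.007,0,0,0,0,-1]]
  ]
}}

```text
t: 6.22
eef_pos: [593.3, 27.2, 220.8]
tcp_rot: [3.142, 0.0, -2.898]
ft_force: [0.1, -0.4, -1.2]
opening: 0.525
grip_force: 30.0
```

```bash
python3 st.py
```

```text
t 6.22 yaw [ 3.1415  0.     -2.8981] z 220.8 x_d -29.83 y_s 35.84 F n,y,z 0.0 -0.4 -1.2 mom [ 0.09  0.03 -0.02] grip 30.0 0.525
```

{"name": "arm_command", "arguments": {
  "rows": [
    [[0,-0.005,0,0,0,0,-1],[0,-0.005,0,0,0,0,-1],[0,-0.005,0,0,0,0,-1]]
  ]
}}

```text
t: 6.47
eef_pos: [593.5, 26.4, 220.8]
tcp_rot: [3.141, 0.0, -2.898]
ft_force: [0.2, 0.4, -1.1]
opening: 0.523
grip_force: 30.0
```

{"name": "arm_command", "arguments": {
  "rows": [
    [[0,-0.005,0,0,0,0,-1],[0,-0.005,0,0,0,0,-1],[0,-0.005,0,0,0,0,-1]]
  ]
}}

```text
t: 6.72
eef_pos: [593.7, 25.7, 220.8]
tcp_rot: [3.142, 0.0, -2.898]
ft_force: [-0.1, 0.0, -0.1]
opening: 0.523
grip_force: 30.0
```

{"name": "arm_command", "arguments": {
  "rows": [
    [[0,-0.005,0,0,0,0,-1],[0,-0.005,0,0,0,0,-1],[0,-0.005,0,0,0,0,-1]]
  ]
}}

```text
t: 6.97
eef_pos: [593.9, 24.9, 220.8]
tcp_rot: [3.142, 0.0, -2.898]
ft_force: [0.1, -0.3, -0.5]
opening: 0.521
grip_force: 30.0
```

```bash
python3 st.py
```

```text
t 6.97 yaw [ 3.1415  0.     -2.8982] z 220.81 x_d -29.84 y_s 33.56 F n,y,z -0.0 -0.3 -0.5 mom [0.08 0.03 0.06] grip 30.0 0.521
```

{"name": "arm_command", "arguments": {
  "rows": [
    [[0,-0.006,0,0,0,0,-1],[0,-0.006,0,0,0,0,-1],[0,-0.006,0,0,0,0,-1]]
  ]
}}

```text
t: 7.22
eef_pos: [594.0, 24.4, 220.8]
tcp_rot: [3.141, -0.0, -2.898]
ft_force: [-0.1, 5.3, -0.2]
opening: 0.526
grip_force: 30.0
```

{"name": "arm_command", "arguments": {
  "rows": [
    [[0,-0.006,0,0,0,0,-1],[0,-0.006,0,0,0,0,-1],[0,-0.006,0,0,0,0,-1]]
  ]
}}

```text
t: 7.47
eef_pos: [594.1, 24.2, 220.9]
tcp_rot: [3.14, -0.0, -2.898]
ft_force: [-1.3, 11.8, 0.8]
opening: 0.523
grip_force: 30.0
```

```bash
python3 st.py; python3 - <<'E'
from h import *
C=cam("wrist");p,d=read_camera("wrist");np.savez("pics/w4.npz",p=p,d=d,K=C[0],D=C[1],T=C[2])
cv2.imwrite("pics/w4.png",cv2.resize(cv2.convertScaleAbs(p[180:300,190:350,::-1],alpha=1.8),None,fx=5,fy=5,interpolation=cv2.INTER_CUBIC))
E
```

```text
t 7.47 yaw [ 3.1400e+00 -3.0000e-04 -2.8984e+00] z 220.86 x_d -29.82 y_s 32.81 F n,y,z 1.6 11.8 0.8 mom [2.32 0.25 0.01] grip 30.0 0.523
```

View pics/w4.png

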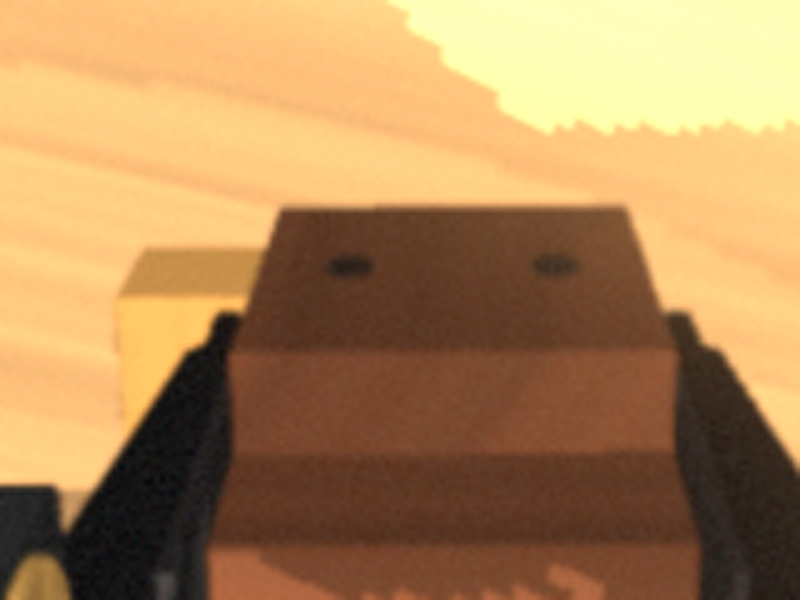

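The block's end touches the brass stop at crop (250,260), with about 12 N sideways. I'll ease that off and then advance to the face.

{"name": "arm_command", "arguments": {
  "rows": [
    [[0,0.007,0,0,0,0,-1],[-0.03,0.007,0,0,0,0,-1],[-0.065,0.007,0,0,0,0,-1],[-0.07,0.007,0,0,0,0,-1],[-0.07,0.007,0,0,0,0,-1],[-0.07,0.007,0,0,0,0,-1]]
  ]
}}

```text
t: 8.02
eef_pos: [604.5, 27.0, 220.6]
tcp_rot: [3.141, -0.001, -2.899]
ft_force: [-1.9, 4.7, -1.7]
opening: 0.525
grip_force: 30.0
```

```bash
python3 st.py
```

```text
t 8.02 yaw [ 3.1408e+00 -8.0000e-04 -2.8986e+00] z 220.56 x_d -19.04 y_s 33.02 F n,y,z -0.7 5.0 -1.7 mom [ 1.14  0.44 -0.08] grip 30.0 0.525
```

{"name": "arm_command", "arguments": {
  "rows": [
    [[-0.006,0,0,0,0,0,-1],[-0.006,0,0,0,0,0,-1],[-0.006,0,0,0,0,0,-1]]
  ]
}}

```text
t: 8.27
eef_pos: [605.2, 27.2, 220.5]
tcp_rot: [3.141, -0.002, -2.899]
ft_force: [-3.2, 4.4, -2.0]
opening: 0.525
grip_force: 30.0
```

{"name": "arm_command", "arguments": {
  "rows": [
    [[-0.006,0,0,0,0,0,-1],[-0.006,0,0,0,0,0,-1],[-0.006,0,0,0,0,0,-1]]
  ]
}}

```text
t: 8.52
eef_pos: [606.0, 27.4, 220.4]
tcp_rot: [3.141, -0.002, -2.898]
ft_force: [-3.5, 3.8, -0.4]
opening: 0.525
grip_force: 30.0
```

```bash
python3 st.py
```

```text
t 8.52 yaw [ 3.1406e+00 -1.7000e-03 -2.8985e+00] z 220.44 x_d -17.51 y_s 33.05 F n,y,z -2.5 4.5 -0.4 mom [ 0.94  0.75 -0.09] grip 30.0 0.525
```

{"name": "arm_command", "arguments": {
  "rows": [
    [[-0.005,0,0,0,0,0,-1],[-0.005,0,0,0,0,0,-1],[-0.005,0,0,0,0,0,-1]]
  ]
}}

```text
t: 8.77
eef_pos: [606.7, 27.6, 220.4]
tcp_rot: [3.141, -0.002, -2.898]
ft_force: [-4.0, 4.5, -0.4]
opening: 0.525
grip_force: 30.0
```

{"name": "arm_command", "arguments": {
  "rows": [
    [[-0.005,0,0,0,0,0,-1],[-0.005,0,0,0,0,0,-1],[-0.005,0,0,0,0,0,-1]]
  ]
}}

```text
t: 9.02
eef_pos: [607.4, 27.8, 220.4]
tcp_rot: [3.141, -0.002, -2.899]
ft_force: [-3.2, 3.6, -0.6]
opening: 0.526
grip_force: 30.0
```

{"name": "arm_command", "arguments": {
  "rows": [
    [[-0.005,0,0,0,0,0,-1],[-0.005,0,0,0,0,0,-1],[-0.005,0,0,0,0,0,-1]]
  ]
}}

```text
t: 9.27
eef_pos: [608.1, 27.9, 220.4]
tcp_rot: [3.141, -0.002, -2.898]
ft_force: [-3.6, 5.0, -2.1]
opening: 0.524
grip_force: 30.0
```

```bash
python3 st.py
```

```text
t 9.27 yaw [ 3.1406e+00 -1.9000e-03 -2.8985e+00] z 220.39 x_d -15.28 y_s 33.04 F n,y,z -2.3 5.7 -2.1 mom [ 0.87  0.75 -0.12] grip 30.0 0.524
```

{"name": "arm_command", "arguments": {
  "rows": [
    [[-0.005,0,0,0,0,0,-1],[-0.005,0,0,0,0,0,-1],[-0.005,0,0,0,0,0,-1]]
  ]
}}

```text
t: 9.52
eef_pos: [608.9, 28.1, 220.4]
tcp_rot: [3.141, -0.002, -2.899]
ft_force: [-3.3, 3.2, -1.5]
opening: 0.525
grip_force: 30.0
```

{"name": "arm_command", "arguments": {
  "rows": [
    [[-0.005,0,0,0,0,0,-1],[-0.005,0,0,0,0,0,-1],[-0.005,0,0,0,0,0,-1]]
  ]
}}

```text
t: 9.77
eef_pos: [609.6, 28.3, 220.4]
tcp_rot: [3.141, -0.002, -2.898]
ft_force: [-3.3, 3.9, -1.1]
opening: 0.526
grip_force: 30.0
```

```bash
python3 st.py
```

```text
t 9.77 yaw [ 3.1406e+00 -1.9000e-03 -2.8985e+00] z 220.39 x_d -13.78 y_s 33.04 F n,y,z -2.3 4.6 -1.1 mom [ 0.92  0.74 -0.1 ] grip 30.0 0.526
```

{"name": "arm_command", "arguments": {
  "rows": [
    [[-0.005,0,0,0,0,0,-1],[-0.005,0,0,0,0,0,-1],[-0.005,0,0,0,0,0,-1]]
  ]
}}

```text
t: 10.02
eef_pos: [610.3, 28.4, 220.4]
tcp_rot: [3.141, -0.002, -2.899]
ft_force: [-3.9, 3.2, -1.2]
opening: 0.526
grip_force: 30.0
```

{"name": "arm_command", "arguments": {
  "rows": [
    [[-0.005,0,0,0,0,0,-1],[-0.005,0,0,0,0,0,-1],[-0.005,0,0,0,0,0,-1]]
  ]
}}

```text
t: 10.27
eef_pos: [610.6, 28.5, 220.4]
tcp_rot: [3.14, -0.003, -2.898]
ft_force: [-7.7, 1.6, 1.0]
opening: 0.527
grip_force: 30.0
```

```bash
python3 st.py
```

```text
t 10.27 yaw [ 3.1404 -0.0035 -2.8984] z 220.36 x_d -12.72 y_s 33.0 F n,y,z -7.1 3.4 1.0 mom [ 0.49  1.27 -0.12] grip 30.0 0.527
```

{"name": "arm_command", "arguments": {
  "rows": [
    [[-0.003,0,0,0,0,0,-1],[-0.003,0,0,0,0,0,-1],[-0.003,0,0,0,0,0,-1],[-0.003,0,0,0,0,0,-1]]
  ]
}}

```text
t: 10.6
eef_pos: [610.8, 28.6, 220.4]
tcp_rot: [3.14, -0.004, -2.898]
ft_force: [-9.9, 0.8, 2.9]
opening: 0.523
grip_force: 30.0
```

```bash
python3 st.py
```

```text
t 10.6 yaw [ 3.1403 -0.0043 -2.8983] z 220.37 x_d -12.52 y_s 32.99 F n,y,z -9.4 3.2 2.9 mom [ 0.25  1.53 -0.15] grip 30.0 0.523
```

{"name": "arm_command", "arguments": {
  "rows": [
    [[-0.0055,0,0,0,0,0,-1],[-0.0055,0,0,0,0,0,-1],[-0.0055,0,0,0,0,0,-1],[-0.0055,0,0,0,0,0,-1],[-0.0055,0,0,0,0,0,-1],[-0.0055,0,0,0,0,0,-1]]
  ]
}}

```text
t: 11.1
eef_pos: [611.2, 28.6, 220.3]
tcp_rot: [3.14, -0.006, -2.898]
ft_force: [-13.6, -0.0, 4.9]
opening: 0.523
grip_force: 30.0
```

```bash
python3 st.py; python3 - <<'E'
from h import *
C=cam("wrist");p,d=read_camera("wrist")
cv2.imwrite("pics/w5.png",cv2.resize(cv2.convertScaleAbs(p[180:300,190:350,::-1],alpha=1.8),None,fx=5,fy=5,interpolation=cv2.INTER_CUBIC))
E
```

```text
t 11.1 yaw [ 3.1401 -0.006  -2.8982] z 220.32 x_d -12.17 y_s 32.97 F n,y,z -13.2 3.3 4.9 mom [ 0.05  2.03 -0.1 ] grip 30.0 0.523
```

View pics/w5.png

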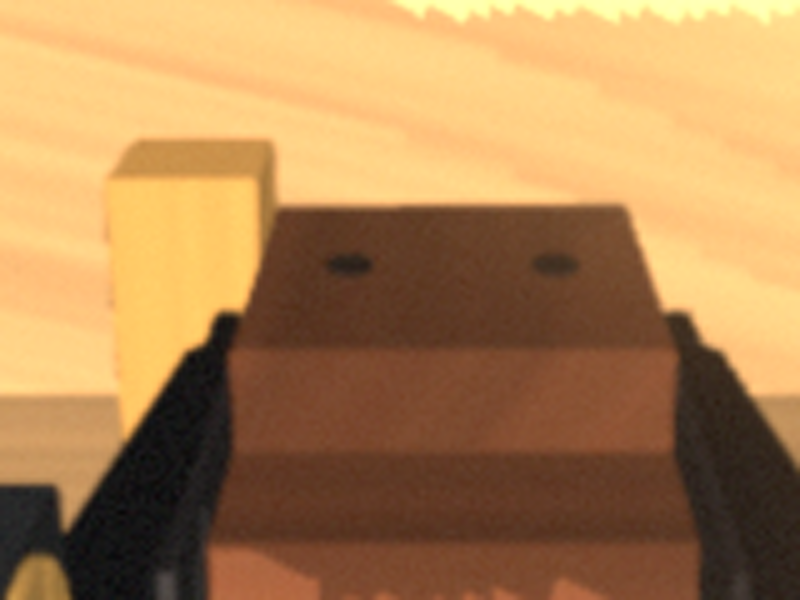

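The block is in the corner: its end meets the stop at crop (275,200), and its edges are parallel to both the stop and the face. The push is about 13 N at the wrist, so I'll hold here.

{"name": "arm_command", "arguments": {
  "rows": [
    [[0,0,0,0,0,0,-1],[0,0,0,0,0,0,-1],[0,0,0,0,0,0,-1],[0,0,0,0,0,0,-1],[0,0,0,0,0,0,-1],[0,0,0,0,0,0,-1],[0,0,0,0,0,0,-1],[0,0,0,0,0,0,-1],[0,0,0,0,0,0,-1],[0,0,0,0,0,0,-1]]
  ]
}}

```text
t: 11.98
eef_pos: [611.2, 28.6, 220.4]
tcp_rot: [3.14, -0.006, -2.898]
ft_force: [-13.3, -0.0, 4.4]
opening: 0.525
grip_force: 30.0
```

{"name": "arm_command", "arguments": {
  "rows": [
    [[0,0,0,0,0,0,-1],[0,0,0,0,0,0,-1],[0,0,0,0,0,0,-1],[0,0,0,0,0,0,-1],[0,0,0,0,0,0,-1],[0,0,0,0,0,0,-1],[0,0,0,0,0,0,-1],[0,0,0,0,0,0,-1],[0,0,0,0,0,0,-1],[0,0,0,0,0,0,-1]]
  ]
}}

```text
t: 12.82
eef_pos: [611.2, 28.6, 220.3]
tcp_rot: [3.14, -0.006, -2.898]
ft_force: [-13.3, 0.2, 5.9]
opening: 0.526
grip_force: 30.0
```

{"name": "arm_command", "arguments": {
  "rows": [
    [[0,0,0,0,0,0,-1],[0,0,0,0,0,0,-1],[0,0,0,0,0,0,-1],[0,0,0,0,0,0,-1],[0,0,0,0,0,0,-1],[0,0,0,0,0,0,-1],[0,0,0,0,0,0,-1],[0,0,0,0,0,0,-1],[0,0,0,0,0,0,-1],[0,0,0,0,0,0,-1]]
  ]
}}

```text
t: 13.65
eef_pos: [611.2, 28.6, 220.3]
tcp_rot: [3.14, -0.006, -2.898]
ft_force: [-14.5, 0.2, 4.1]
opening: 0.526
grip_force: 30.0
```

{"name": "arm_command", "arguments": {
  "rows": [
    [[0,0,0,0,0,0,-1],[0,0,0,0,0,0,-1],[0,0,0,0,0,0,-1],[0,0,0,0,0,0,-1],[0,0,0,0,0,0,-1],[0,0,0,0,0,0,-1],[0,0,0,0,0,0,-1],[0,0,0,0,0,0,-1],[0,0,0,0,0,0,-1],[0,0,0,0,0,0,-1]]
  ]
}}

```text
t: 14.48
eef_pos: [611.2, 28.6, 220.3]
tcp_rot: [3.14, -0.006, -2.898]
ft_force: [-13.5, -0.8, 5.0]
opening: 0.527
grip_force: 30.0
```

{"name": "arm_command", "arguments": {
  "rows": [
    [[0,0,0,0,0,0,-1],[0,0,0,0,0,0,-1],[0,0,0,0,0,0,-1],[0,0,0,0,0,0,-1],[0,0,0,0,0,0,-1],[0,0,0,0,0,0,-1],[0,0,0,0,0,0,-1],[0,0,0,0,0,0,-1],[0,0,0,0,0,0,-1],[0,0,0,0,0,0,-1]]
  ]
}}

```text
t: 15.32
eef_pos: [611.2, 28.6, 220.3]
tcp_rot: [3.14, -0.006, -2.898]
ft_force: [-14.1, -0.6, 3.8]
opening: 0.528
grip_force: 30.0
```

```bash
python3 st.py
```

```text
t 15.32 yaw [ 3.1401 -0.0059 -2.8982] z 220.34 x_d -12.14 y_s 32.95 F n,y,z -13.9 2.8 3.8 mom [ 0.06  2.06 -0.09] grip 30.0 0.528
```

```bash
python3 -c "
from cell import *
print(job_done())"
```

```text
the job is handed in; nothing more can be done
None
```

I handed the job in at 15.3 s with the walnut block still gripped at 30 N, upright in the corner of drawer face and stop. It had been pressed towards the drawer for over 4 s with 13–14 N at the wrist; I estimate 10–14 N of that reaches the drawer. The plane, chisel and offcut were not touched, and no verdict came back.

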